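Free the gel cassette by working out its clamping wedge

ROBOT

A 6-joint arm with a two-finger parallel gripper is mounted at the origin on a cart in front of the work surface, level with it; the furniture and walls round the work are solid. World frame = base frame: x ahead of the robot, y to its left, z up, the work surface at z = 0. Lengths are in m, angles in degrees, forces in N, time in s.
With the tool pointing down it reaches from about 0.4 to 0.825 m from the base axis. Payload 7 kg.
Tool frame: the origin (TCP) lies on the centre line of the jaws, within the pads' length; the fingertips stand 14 mm ahead of it and the grasp point (between the pads) lies 5 mm behind it; z points along the fingers, x is the direction in which the jaws open and shut, and the axes are right-handed (so a half turn about z gives the same grasp; the last joint's range is limited). The gripper opens to 88 mm and grips with 3 to 60 N. Pads are 19 mm wide; open, the fingers measure 130 mm over their backs; the gripper's body (78 mm by 193 mm) begins 47 mm behind the grasp point.
Start: joints at [79.933, 20.546, 0.682, 0, -70.136, -16.507], TCP at [0.302, 0.604, 0.213] pointing down, gripper open.
Joint ranges: [-176.03, 176.03], [-82.01, 121.73], [-58.28, 71.71], [-173.87, 95.51], [-174.79, -0.11], [-173.66, 173.66]. Speed limits (degrees/s): [136.94, 136.94, 172.46, 180, 180, 180].

INTERFACE

Orientations are given as [roll, pitch, yaw] about the fixed x, y, z axes, in that order (R = Rz(yaw) Ry(pitch) Rx(roll)).
In Python, from plant import * gives the robot as it stands.
- The arm moves only by the shell command python3 -m handwheel 'ROWS' [OPENING]. ROWS is JSON, a list of rows, each a list of 2 entries, a list of its own where there are three numbers: the shift along the tool's x, y, z each as a share of 0.2 m, from -1 to 1, then the turn, a rotation vector about the tool's x, y, z each as a share of 360 degrees, from -1 to 1. In form: [[[tx, ty, tz], [ax, ay, az]], ...]. A call has 1 to 5 rows; each row is the pose to reach, as a shift and turn from the pose commanded when the call began, along the tool's axes at that moment, turning the shorter way round; what a row does not reach only later rows make up. A row lasts 1/12 s, in which the tool goes at most 41.7 mm and 7.16 degrees, less where a joint would pass 70% of its speed; a pose out of reach is approached as far as the arm can. A call with a number of a shift or a turn outside -1 to 1 is refused whole. A call with a gripper value outside its range is refused whole. OPENING is the closure, from -1 (fully open) to 1 (shut), set as the call begins (- or left out, the last holds). The fingers move at their own pace and stop on an object; the grip force is fixed at half the most. Time passes only in rows, so rows that repeat a pose let the fingers close. It gives the time, the measured TCP pose, the force and the opening at its end, in the units of the state.
- get_obs(): the state, without advancing time (a new reading comes with each control period).
- snapshot(name): name is "scene" or "top"; returns a dict with "color" (480x640x3 uint8, red, green, blue), "z_map" (480x640 float32, m along the optical axis (not along the pixel's ray), 0 where there is no reading), "intrinsics" (3x3 intrinsics, pixels), "distortion" ([k1, k2, p1, p2, k3] as OpenCV has them; the pictures are not rectified), "rvec" (rotation vector, rad) and "tvec" (3), from world to camera coordinates, as OpenCV has them. Camera axes: x right, y down, z forward; pixel columns grow to the right and rows downward; lengths in m; the calibration is good to about 2 mm. A picture is of the moment at which its call begins.
- close_job(): hands the job in, once; it reports no verdict.
The state is a dict: "clock": time; "joint_pos": joint angles; "qvel": joint speeds; "tau": joint torques, N m; "tool_pos": TCP position; "orientation": TCP orientation; "force": force on the tool from outside, world axes, zero at the start; "moment": the same for the moment, N m; "opening": finger opening in m.
Only numpy, scipy, OpenCV 4.12 (cv2) and the standard library are available. Lean on these libraries where they do the work, as an engineer would, in place of code of your own. Each camera call takes 0.05 s, during which the arm holds its last target. There are 200 camera calls.

TASK

The orange wedge that clamps the glass gel cassette in the white casting stand is jammed tight: take it by its head, rock it from side to side and ease it upward a little at a time, pulling only gently, until it slides out, so that the glass plates stay seated and are not dragged up with it. Then lower the wedge foot first into the large glass beaker, let go only when it stands on the bottom, and leave everything else where it is.

Things in the scene. Friction and masses are not known exactly. Their poses are not given: they have to be found in the camera images.
- stand: White plastic casting stand, fixed to the bench, base 124 x 200 mm, origin under the middle of the base. Its x axis points from the front (keeper, wedge) to the back wall, y along the glass, z up. Back wall x = 16 to 28 mm, top at z = 113 mm; front keeper y within 28 mm, x = -37 to -13 mm, top at z = 85 mm
- nip (a point): Middle of the nip in the stand where the wedge is squeezed, between a sloping grey pad on the keeper and the grey bar on the glass; both are 26 mm high. Axes are the stand's. Two cheeks leave the wedge about 5 mm either side, so it can be rocked 0.15 rad either way about this point in the stand's y-z plane
- cassette (a joint): Height in m by which the glass cassette (two upright plates 100 mm wide with blue spacers and a grey bar, top edge 113 mm over the bench) has been drawn up from its seat; 0 = seated. Only its weight (0.2 kg) and some 2.5 N of friction on the rubber hold it, so it rides up with the wedge if that is pulled too hard while tight, and does not sink back by itself
- wedge_head (a point): Middle of the head of the orange plastic wedge: 36 mm wide along y, 15 mm thick along x (16.5 mm over the ribs), 36 mm high, wholly above the glass at the start, its middle then about 170 mm above the bench. The wedge weighs about 110 g. Axes are parallel to the stand's at the start (x thickness, y width, z from foot to head)
- wedge_foot (a point): Middle of the wedge's lower end, 142 mm below the head's middle. The blade is 23 mm wide (y) and 8 mm thick at the foot, growing 1 mm in 40 mm. Rubber squeezes it with some 40 N at the start, less as it rises and nothing after about 40 mm; pulled straight it holds with 35 to 70 N, rocked it yields to a few newtons. Risen 65 mm, the foot is clear of the keeper
- rinse_beaker: Large clear glass beaker, loose, 0.33 kg, about 107 mm across (98 mm inside), 119 mm high, origin under its middle, inner floor 3 mm above the bench
- vial: Small vial with a black cap, 24 x 24 x 56 mm, origin under its middle; to be left alone
- small_beaker: Small glass beaker, 55 mm across, 56 mm high, origin under its middle; to be left alone
- timer: White bench timer, 58 x 66 x 20 mm, origin under its middle; to be left alone
- bottle_pp_1: White plastic bottle, 60 mm across, 106 mm high, origin under its middle; to be left alone
Mind the look-alikes: they are no part of the job. Leave any blue or purple look-alike of the part that bears wedge_head alone.

How it is judged:
By the outcome, as a careful person would: the job done as asked, in the order asked, and still so for the second after the job is handed in, with the robot touching nothing.
It also fails if it takes over 72 s, if anything falls off the work surface, if the arm or the gripper's body presses on something with over 40 N, if the wrist force passes 120 N, or if a joint passes its speed limit or range.

## Working session

There is one attempt and no reset: what is moved stays moved. The work goes in short steps, Python scripts to look and compute and a shell command to move; the robot and the scene stay as the last step left them, time stands still between calls to the robot, and variables do not carry over. Pictures are saved under pics/ and viewed, about 8 in all and at most 12, crops included, and the job is handed in when it is done.

```bash
mkdir -p pics; ls
cat > h.py <<'E'
from plant import *
import numpy as np, cv2
def snap(n,f=None):
    s=snapshot(n)
    if f: cv2.imwrite('pics/'+f,s['color'][:,:,::-1])
    return s
def cloud(s):
    z=s['z_map']; K=np.array(s['intrinsics']); d=np.array(s['distortion'])
    v,u=np.mgrid[0:480,0:640]
    p=cv2.undistortPoints(np.stack([u,v],-1).reshape(-1,1,2).astype(float),K,d).reshape(480,640,2)
    c=np.dstack([p[...,0]*z,p[...,1]*z,z])
    R=cv2.Rodrigues(np.array(s['rvec'],float))[0]
    w=(c-np.array(s['tvec']).ravel())@R
    w[z==0]=np.nan
    return w
E
python3 - <<'E'
from h import *
print(get_obs())
for n in('scene','top'):
    s=snap(n,n+'0.png'); np.savez(n+'0.npz',**{k:np.array(v) for k,v in s.items()})
    R=cv2.Rodrigues(np.array(s['rvec'],float))[0]; print(n,-R.T@np.array(s['tvec']).ravel(),R[2])
E
```

```text
pics
{'clock': 0.0, 'joint_pos': array([ 7.99348246e+01,  2.05924410e+01,  6.33091401e-01, -1.99336488e-02,
       -7.01354525e+01, -1.65065044e+01]), 'qvel': array([-0.00685389,  0.00497315, -0.03879965, -0.02908919,  0.08044019,
       -0.07090469]), 'tau': array([-1.54633934e-03, -5.82724714e+01,  2.93052953e+01,  6.99731693e+00,
        6.71006273e-03, -1.73979934e-04]), 'tool_pos': array([0.30174041, 0.60322564, 0.21180676]), 'orientation': array([-1.79991028e+02, -9.62196475e-02, -1.16578476e+02]), 'force': array([-0.41404538,  0.44619955, -0.37009184]), 'moment': array([ 0.04412681, -0.01648378, -0.00358135]), 'opening': 0.08744075106618772}
scene [-0.02576956 -1.03701465  0.72758839] [ 0.44639061  0.77253763 -0.45157617]
top [0.38507555 0.01745699 1.53394151] [ 0.13392188 -0.02275296 -0.99073066]
```

View pics/scene0.png

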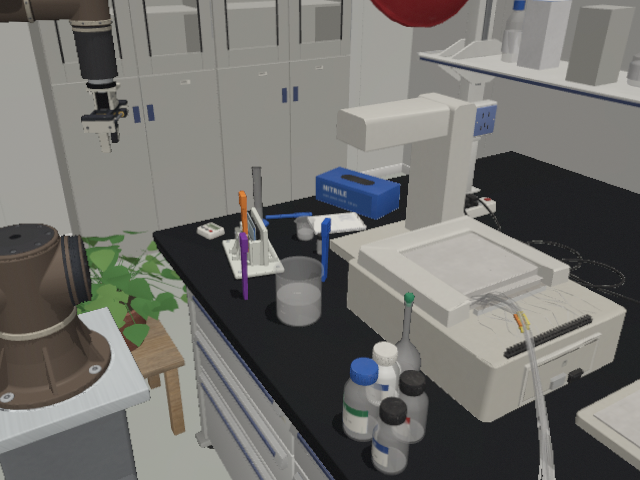

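View pics/top0.png

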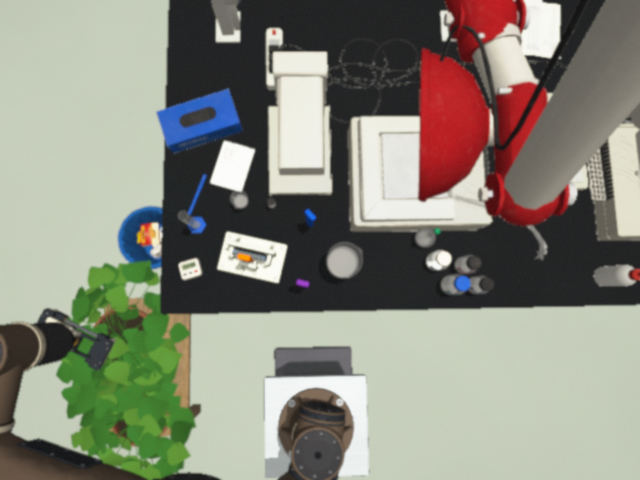

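Candidates for the wedge are orange at scene (243,205) / top (243,257), purple at (244,265) / (303,283), and blue at (325,250) / (310,215). Only the orange one sits in the white stand, so it fits the description. I'll confirm in a crop and measure.

Run:
```python
from h import *
T=dict(np.load('top0.npz'));S=dict(np.load('scene0.npz'))
a=cv2.resize(T['color'][205:305,170:370],(800,400),interpolation=cv2.INTER_CUBIC)[:, :,::-1]
b=cv2.resize(S['color'][160:330,190:350],(376,400),interpolation=cv2.INTER_CUBIC)[:,:,::-1]
cv2.imwrite('pics/crop1.png',np.hstack([cv2.resize(a,(420,210)),np.zeros((210,4,3),np.uint8),cv2.resize(b,(376,400))[:210]]) if 0 else cv2.copyMakeBorder(np.vstack([cv2.resize(a,(640,320)),cv2.copyMakeBorder(cv2.resize(b,(263,280)),0,0,0,377,0)]),0,0,0,0,0))
cT=cloud(T);cS=cloud(S)
for n,I,c in(('top',T,cT),('scene',S,cS)):
    h=cv2.cvtColor(I['color'],cv2.COLOR_RGB2HSV)
    m=(h[...,0]>6)&(h[...,0]<22)&(h[...,1]>170)&(h[...,2]>90)
    m&=(c[...,0]>.2)&(c[...,0]<.9)&(c[...,2]>.0)&(c[...,1]>-.1)&(c[...,1]<.5)
    k,l,st,_=cv2.connectedComponentsWithStats(m.astype(np.uint8))
    for i in range(1,k):
        if st[i,4]>8:
            p=c[l==i]; print(n,st[i],np.round(np.nanmedian(p,0),4),np.round(np.nanpercentile(p,[2,98],axis=0),4).tolist())
            q=p[p[:,2]>.15]; 
            if len(q): print(' high',len(q),np.round(q.mean(0),4),np.round(np.percentile(q,[2,98],axis=0),4).tolist())
# stand base: white low points
c=cT; g=T['color'].astype(int).min(-1)>140
m=g&(c[...,2]>.002)&(c[...,2]<.05)&(c[...,0]>.4)&(c[...,0]<.75)&(c[...,1]>.05)&(c[...,1]<.45)
k,l,st,_=cv2.connectedComponentsWithStats(m.astype(np.uint8))
for i in range(1,k):
    if st[i,4]>40:
        p=c[l==i];r=cv2.minAreaRect(p[:,:2].astype(np.float32));print('white',st[i],r,np.median(p[:,2]))
# bench z and beaker region
for (u,v) in [(343,262),(343,246),(343,278),(327,262),(359,262),(380,300),(239,199),(190,268),(271,202),(303,283),(310,215),(190,220)]:
    print((u,v),np.round(c[v,u],4))
# beaker points above bench
m=(c[...,2]>.02)&(c[...,2]<.16)&(np.hypot(c[...,0]-c[262,343,0],c[...,1]-c[262,343,1])<.08)
p=c[m];print('bk',len(p),np.percentile(p,[1,50,99],axis=0) if len(p) else '')
```

```text
top [238 254  14   7  68] [0.5104 0.1977 0.186 ] [[0.5022, 0.1813, 0.1236], [0.5192, 0.2141, 0.193]]
 high 66 [0.5101 0.1972 0.1842] [[0.5022, 0.1812, 0.1608], [0.5192, 0.2141, 0.1931]]
scene [239 191   9  43 213] [0.5073 0.186  0.1538] [[0.5, 0.1772, 0.0881], [0.5145, 0.2076, 0.1873]]
 high 108 [0.5058 0.187  0.1735] [[0.4997, 0.1765, 0.1543], [0.5154, 0.2091, 0.1875]]
white [270 187  27   7 160] ((0.7408892512321472, 0.09399715065956116), (0.08486196398735046, 0.018173815682530403), 89.99700164794922) 0.028972267329986902
white [234 195  12  12 101] ((0.7089579701423645, 0.23122894763946533), (0.039661020040512085, 0.034998275339603424), 67.17195892333984) 0.02122934167611956
white [ 218  232   69   50 1582] ((0.5281492471694946, 0.19663678109645844), (0.20394520461559296, 0.12588152289390564), 76.34929656982422) 0.016458736950499535
white [179 258  22  22 314] ((0.4926510751247406, 0.39480069279670715), (0.05708634480834007, 0.06682561337947845), 15.611608505249023) 0.017633330404927035
(343, 262) [ 0.5026 -0.0927  0.0473]
(343, 246) [ 0.5522 -0.0935  0.0538]
(343, 278) [ 4.548e-01 -9.490e-02  1.000e-04]
(327, 262) [ 0.4976 -0.0397  0.1204]
(359, 262) [ 0.5    -0.1404  0.0697]
(380, 300) [ 0.3825 -0.2112  0.0029]
(239, 199) [0.7149 0.2368 0.0167]
(190, 268) [0.4946 0.3928 0.0097]
(271, 202) [0.6951 0.1303 0.0568]
(303, 283) [0.4352 0.0321 0.1627]
(310, 215) [0.6323 0.0088 0.1636]
(190, 220) [0.6295 0.3667 0.1256]
bk 1042 [[ 0.45562746 -0.14384587  0.04063687]
 [ 0.51003165 -0.09604835  0.05613604]
 [ 0.55496136 -0.04276789  0.12204739]]
```

View pics/crop1.png

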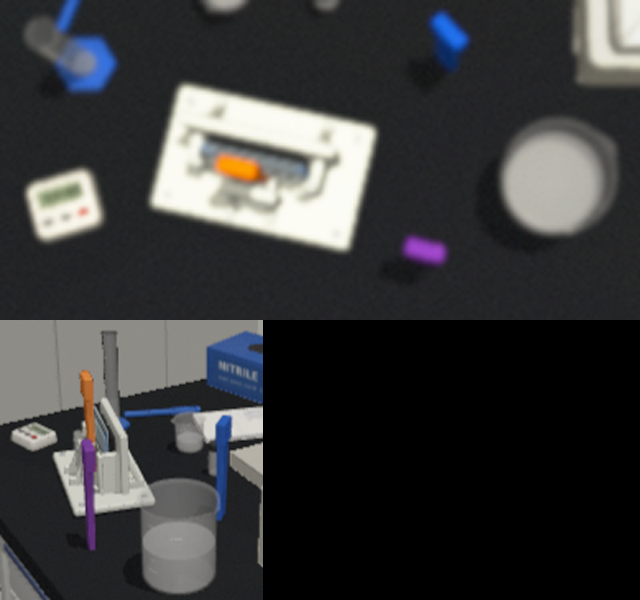

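Confirmed: the orange wedge stands in the white stand (crop ~(238,165) top view), purple and blue are free-standing look-alikes. Refining poses by fitting projections.

```bash
cat >> h.py <<'E'
def proj(s,P): return cv2.projectPoints(np.asarray(P,float).reshape(-1,1,3),np.array(s['rvec'],float),np.array(s['tvec'],float),np.array(s['intrinsics'],float),np.array(s['distortion'],float))[0].reshape(-1,2)
def orange(s):
    h=cv2.cvtColor(s['color'],cv2.COLOR_RGB2HSV)
    return (h[...,0]>5)&(h[...,0]<22)&(h[...,1]>140)&(h[...,2]>80)
def box(c,yaw,sx,sy,z0,z1):
    a=np.radians(yaw);R=np.array([[np.cos(a),-np.sin(a)],[np.sin(a),np.cos(a)]])
    q=np.array([[i,j] for i in(-.5,.5) for j in(-.5,.5)])*[sx,sy]@R.T+c
    return np.vstack([np.c_[q,np.full(4,z)] for z in(z0,z1)])
E
cat > fit.py <<'E'
from h import *
from scipy.optimize import minimize
T=dict(np.load('top0.npz'));S=dict(np.load('scene0.npz'))
def msk(s,P,k=8):
    m=np.zeros((480*k,640*k),np.uint8); return m
def cost(p,views):
    e=0
    for s,o,r in views:
        u0,u1,v0,v1=r;k=8
        pt=proj(s,box(p[:2],p[2],.0155,.036,.152,.188)); bl=proj(s,box(p[:2],p[2],.011,.023,.10,.152))
        m=np.zeros(((v1-v0)*k,(u1-u0)*k),np.uint8)
        for q in((pt,bl) if s is S else (pt,)):
            cv2.fillConvexPoly(m,cv2.convexHull(((q+.5-[u0,v0])*k).astype(np.int32)),1)
        a=cv2.resize(m.astype(np.float32),(u1-u0,v1-v0),interpolation=cv2.INTER_AREA)
        e+=np.abs(a-o[v0:v1,u0:u1]).sum()
    return e
oT=orange(T).astype(float);oS=orange(S).astype(float)
V=[(T,oT,(225,265,240,275)),(S,oS,(225,260,180,213))]
for v in([V[0]],[V[1]],V):
    r=minimize(cost,[.512,.198,-13.65],args=(v,),method='Nelder-Mead',options=dict(initial_simplex=[[.512,.198,-13.65],[.517,.198,-13.65],[.512,.204,-13.65],[.512,.198,-6]]))
    print(np.round(r.x,4),r.fun)
# stand base corners fit by points is (.528,.197)
print('stand-front offset', )
for x,y in((.505,-.093),(.505,-.098)):
    for z in(.003,.119):
        t=np.linspace(0,2*np.pi,60);c=np.c_[x+.053*np.cos(t),y+.053*np.sin(t),np.full(60,z)]
        for n,s in(('top',T),('scene',S)):
            q=proj(s,c);print((x,y),z,n,np.round([q.min(0),q.max(0)],1).tolist())
for z in(.2,.25,.3): print('cyl',z,proj(S,[[.63,.367,z]]))
d=cv2.resize(T['color'][230:295,310:380],(560,520),interpolation=cv2.INTER_CUBIC)
e=cv2.resize(S['color'][250:330,265:335],(455,520),interpolation=cv2.INTER_CUBIC)
cv2.imwrite('pics/beak.png',cv2.resize(np.hstack([d,e]),(790,405))[:,:,::-1])
E
python3 fit.py
```

```text
[  0.5113   0.1989 -18.7062] 15.109375
[  0.5089   0.1918 -19.0208] 15.890625
[  0.5118   0.198  -18.8966] 39.765625
stand-front offset
(0.505, -0.093) 0.003 top [[325.7, 246.0], [358.5, 278.8]]
(0.505, -0.093) 0.003 scene [[274.8, 300.4], [322.9, 327.4]]
(0.505, -0.093) 0.119 top [[327.1, 241.6], [362.6, 277.1]]
(0.505, -0.093) 0.119 scene [[273.4, 255.8], [323.5, 280.3]]
(0.505, -0.098) 0.003 top [[327.2, 246.0], [360.1, 278.8]]
(0.505, -0.098) 0.003 scene [[275.9, 301.5], [324.1, 328.6]]
(0.505, -0.098) 0.119 top [[328.7, 241.6], [364.2, 277.0]]
(0.505, -0.098) 0.119 scene [[274.5, 256.7], [324.7, 281.4]]
cyl 0.2 [[255.22161299 160.09591095]]
cyl 0.25 [[254.44285162 142.47333671]]
cyl 0.3 [[253.63671892 124.31832835]]
```

View pics/beak.png

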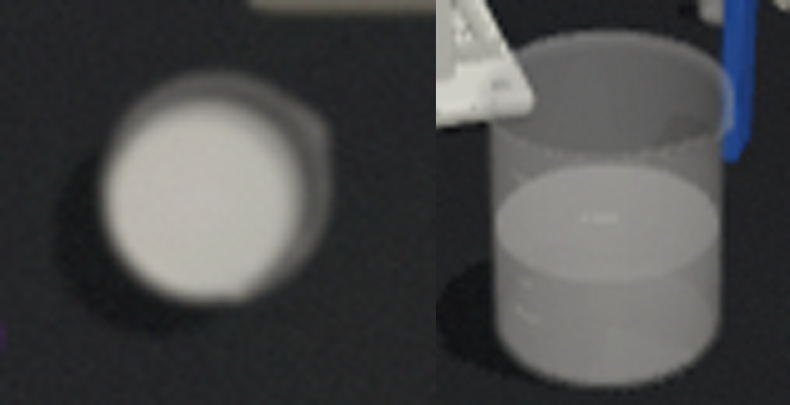

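Beaker matches a centre of about (0.505,-0.094): rim u 326–363 in top and bottom v≈326 in scene agree with the projection. Stand yaw ≈ -13.5°. Moving above the head with the jaws along the stand's y.

```bash
cat >> h.py <<'E'
from scipy.spatial.transform import Rotation as Ro
def rel(target,rpy,o=None):
    o=o or get_obs()
    R0=Ro.from_euler('xyz',o['orientation'],degrees=True)
    d=R0.inv().apply(np.array(target)-o['tool_pos'])/.2
    a=(R0.inv()*Ro.from_euler('xyz',rpy,degrees=True)).as_rotvec(degrees=True)/360
    print('shift',np.round(d,4),'turn',np.round(a,4))
E
python3 -m handwheel '[[[0.5,-0.7,-0.2],[0,0,-0.036]],[[0.5,-0.7,-0.2],[0,0,-0.036]],[[0.5,-0.7,-0.2],[0,0,-0.036]],[[0.5,-0.7,-0.2],[0,0,-0.036]],[[0.5,-0.7,-0.2],[0,0,-0.036]]]' -1
python3 -c "
from h import *
rel([.5115,.198,.25],[180,0,-103.5])"
```

```text
clock: 0.52
tool_pos: [0.3843, 0.4477, 0.2547]
orientation: [-180.0, 0.1, -103.7]
force: [0.5, 0.2, 0.4]
opening: 0.0879
shift [ 1.0617 -0.9141  0.023 ] turn [-0.0001  0.0002 -0.0006]
```

```bash
python3 -m handwheel '[[[0.7,-0.6,0],[0,0,0]],[[0.7,-0.6,0],[0,0,0]],[[0.7,-0.6,0],[0,0,0]],[[0.7,-0.6,0],[0,0,0]],[[0.7,-0.6,0],[0,0,0]]]'
python3 -m handwheel '[[[0.36,-0.31,0],[0,0,0]],[[0.36,-0.31,0],[0,0,0]],[[0.36,-0.31,0],[0,0,0]],[[0.36,-0.31,0],[0,0,0]],[[0.36,-0.31,0],[0,0,0]]]'
python3 - <<'E'
from h import *
rel([.5115,.198,.25],[180,0,-103.5])
s=snap('top');t=snap('scene')
np.savez('s1.npz',**{k:np.array(v) for k,v in t.items()})
a=cv2.resize(t['color'][120:280,180:340],(560,560),interpolation=cv2.INTER_CUBIC)[:,:,::-1]
b=cv2.resize(s['color'][225:285,210:290],(240,180),interpolation=cv2.INTER_CUBIC)[:,:,::-1]
cv2.imwrite('pics/h1.png',np.hstack([a,cv2.copyMakeBorder(b,0,380,0,0,0)]))
o=get_obs();print('tcp px scene',proj(t,[o['tool_pos']]),'top',proj(s,[o['tool_pos']]))
E
```

```text
clock: 0.93
tool_pos: [0.4669, 0.2836, 0.2527]
orientation: [180.0, -0.0, -103.7]
force: [-0.3, 0.2, 0.0]
opening: 0.0873
clock: 1.35
tool_pos: [0.5095, 0.202, 0.2524]
orientation: [180.0, -0.0, -103.7]
force: [0.1, 0.2, -0.5]
opening: 0.0879
shift [ 0.0172 -0.0143  0.012 ] turn [ 0.0001 -0.0001 -0.0007]
tcp px scene [[238.73978906 166.73325235]] top [[238.56722331 255.30119327]]
```

View pics/h1.png

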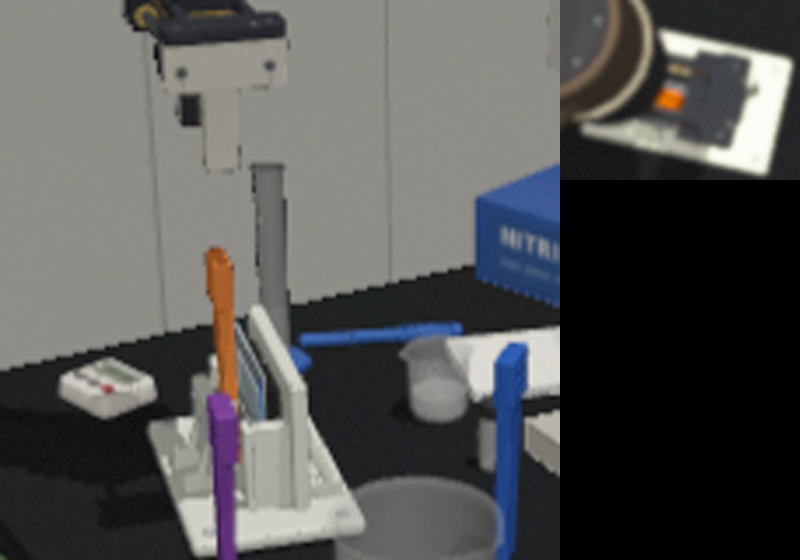

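```bash
python3 -m handwheel '[[[0.022,-0.015,0.1],[0,0,0]],[[0.022,-0.015,0.25],[0,0,0]],[[0.022,-0.015,0.35],[0,0,0]],[[0.022,-0.015,0.425],[0,0,0]],[[0.022,-0.015,0.425],[0,0,0]]]'
python3 - <<'E'
from h import *
rel([.5107,.197,.167],[180,0,-103.5])
s=snap('top');t=snap('scene')
a=cv2.resize(t['color'][150:230,200:290],(585,520),interpolation=cv2.INTER_CUBIC)[:,:,::-1]
b=cv2.resize(s['color'][235:275,220:270],(210,168),interpolation=cv2.INTER_CUBIC)[:,:,::-1]
cv2.imwrite('pics/h2.png',np.hstack([a,cv2.copyMakeBorder(b,0,352,0,0,0)]))
E
```

```text
clock: 1.87
tool_pos: [0.509, 0.1978, 0.1643]
orientation: [179.8, -0.2, -103.5]
force: [-0.3, 0.3, -0.8]
opening: 0.0878
shift [ 0.0021 -0.0093 -0.0133] turn [ 0.0006 -0.0006 -0.0001]
```

View pics/h2.png

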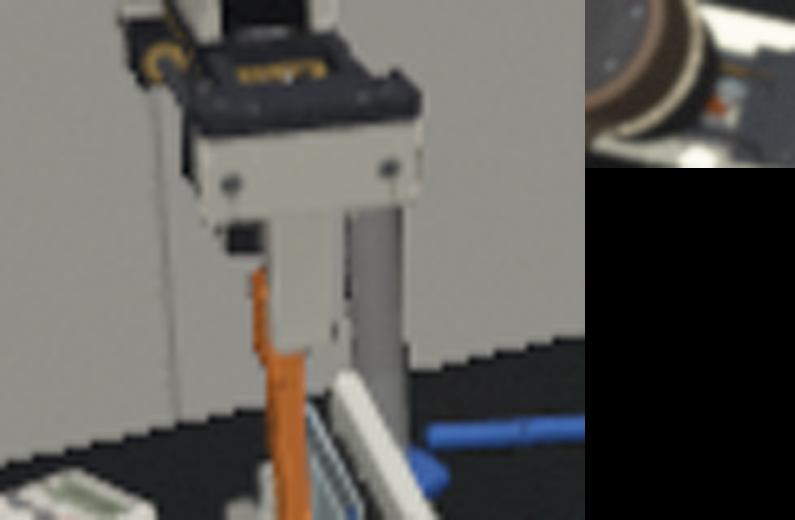

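Run:
```python
from h import *
o=get_obs();S=dict(np.load('scene0.npz'));T=dict(np.load('top0.npz'))
R=Ro.from_euler('xyz',o['orientation'],degrees=True).as_matrix();p=o['tool_pos']
print('tip',proj(S,[p+R@[d,w,.014] for d in(.065,) for w in(-.0095,0,.0095)]),'tcp',proj(S,[p]))
m=orange(S)
for v in range(190,218,2): u=np.where(m[v,225:260])[0]+225; print(v,u.min(),u.max())
for c in((.509,.1978),(.5107,.197),(.513,.197)):
  q=proj(S,box(np.array(c),-13.5,.0155,.036,.152,.188)); print(c,np.round([q.min(0),q.max(0)],1).tolist())
  q=proj(T,box(np.array(c),-13.5,.0155,.036,.188,.188)); print(c,'top',np.round([q.min(0),q.max(0)],1).tolist())
m=orange(T);v,u=np.where(m[245:270,225:265]);print('top',u.min()+225,u.max()+225,v.min()+245,v.max()+245)
print((T['color'][248:266,234:256].astype(int)@[1,0,-1]))
```

```text
tip [[251.63722459 214.80854063]
 [247.72708226 215.28410698]
 [243.80277456 215.76125838]] tcp [[242.10725725 199.78071875]]Traceback (most recent call last):
  File "<stdin>", line 6, in <module>
    return umr_minimum(a, axis, None, out, keepdims, initial, where)
ValueError: zero-size array to reduction operation minimum which has no identity
```

Run:
```python
from h import *
o=get_obs();S=snap('scene');T=dict(np.load('top0.npz'));S0=dict(np.load('scene0.npz'))
R=Ro.from_euler('xyz',o['orientation'],degrees=True).as_matrix();p=o['tool_pos']
c=cloud(S)
for v in range(184,220,2):
    print(v,[ (np.round((c[v,u]-p)@R*1000).astype(int).tolist(), S['color'][v,u].tolist()) for u in(243,246,249)])
m=orange(S0)
for v in range(192,218,4): u=np.where(m[v,225:260])[0]+225; print(v,u.min(),u.max())
for cc in((.509,.1978),(.5107,.197),(.513,.197)):
  q=proj(S,box(np.array(cc),-13.5,.0155,.036,.152,.188)); print(cc,np.round([q.min(0),q.max(0)],1).tolist())
  q=proj(T,box(np.array(cc),-13.5,.0155,.036,.188,.188)); print(cc,'top',np.round([q.min(0),q.max(0)],1).tolist())
print((T['color'][248:266,234:256].astype(int)@[1,0,-1]))
```

```text
184 [([67, 8, -67], [149, 146, 137]), ([58, -1, -63], [149, 147, 137]), ([71, -6, -67], [149, 147, 137])]
186 [([69, 8, -63], [149, 146, 137]), ([61, 0, -59], [149, 147, 137]), ([69, -6, -61], [149, 146, 137])]
188 [([72, 9, -59], [149, 146, 137]), ([62, 0, -55], [150, 147, 137]), ([65, -6, -55], [149, 146, 137])]
190 [([68, 9, -53], [150, 146, 137]), ([64, 1, -50], [150, 147, 138]), ([65, -6, -50], [150, 148, 138])]
192 [([65, 8, -47], [150, 147, 138]), ([62, 1, -45], [149, 147, 138]), ([66, -6, -45], [151, 148, 138])]
194 [([61, 8, -40], [150, 147, 138]), ([61, 1, -39], [150, 147, 138]), ([63, -6, -39], [151, 147, 139])]
196 [([60, 8, -34], [150, 147, 138]), ([63, 1, -35], [151, 147, 138]), ([62, -6, -34], [151, 148, 139])]
198 [([67, 9, -32], [151, 149, 139]), ([65, 2, -31], [152, 149, 140]), ([67, -5, -31], [152, 149, 140])]
200 [([56, 8, -23], [152, 149, 140]), ([58, 1, -23], [153, 151, 141]), ([62, -6, -23], [154, 150, 142])]
202 [([59, 9, -19], [151, 148, 139]), ([62, 2, -19], [151, 148, 138]), ([59, -6, -17], [130, 127, 119])]
204 [([19, 2, 3], [161, 98, 50]), ([18, -6, 5], [
[... 2135 characters left out ...]
1 252 252 252 251 241 183  84
   33  11   3   0]
 [ 16  18  26  37  59  86 122 157 189 235 239 244 248 250 248 233 186 100
   58  31  14   7]
 [ 11  11  13  16  26  36  52  70  87 114 142 176 200 224 228 204 149 107
   78  50  29  17]
 [  9   8  10  13  16  23  23  26  30  38  53  73  93 107 106  93  75  67
   58  44  30  21]
 [  7   8   8  11  16  20  17  16  16  17  18  24  29  34  35  31  28  29
   28  28  17  15]
 [  7   8  10  14  21  17  17  16  17  15  15  15  17  14  16  18  18  17
   17  16  12  13]
 [  8   9  13  17  19  17  15  16  15  17  16  17  16  17  19  13  12  13
   12  12  11  12]
 [ 10  12  14  21  17  15  15  13  12  14  15  16  18  19  19  12  11  10
   10  10  10  12]]
```

The head fit agrees in both views at (0.5107, 0.197), so I need about 2 mm more. The open fingers look shorter than stated (tip about 19 mm behind the TCP), so I'll close and check.

```bash
python3 -m handwheel '[[[0.002,-0.009,0],[0,0,0]],[[0.002,-0.009,0],[0,0,0]],[[0.002,-0.009,0],[0,0,0]],[[0.002,-0.009,0],[0,0,0]]]' -0.05
python3 - <<'E'
from h import *
print(get_obs()['force'])
t=snap('scene')
a=cv2.resize(t['color'][150:230,200:290],(675,600),interpolation=cv2.INTER_CUBIC)[:,:,::-1]
cv2.imwrite('pics/h3.png',a)
E
```

```text
clock: 2.35
tool_pos: [0.5132, 0.1971, 0.1684]
orientation: [-180.0, 0.0, -103.6]
force: [0.6, -0.3, 0.9]
opening: 0.0663
[ 0.58468599 -0.30735471  0.8792203 ]
```

View pics/h3.png

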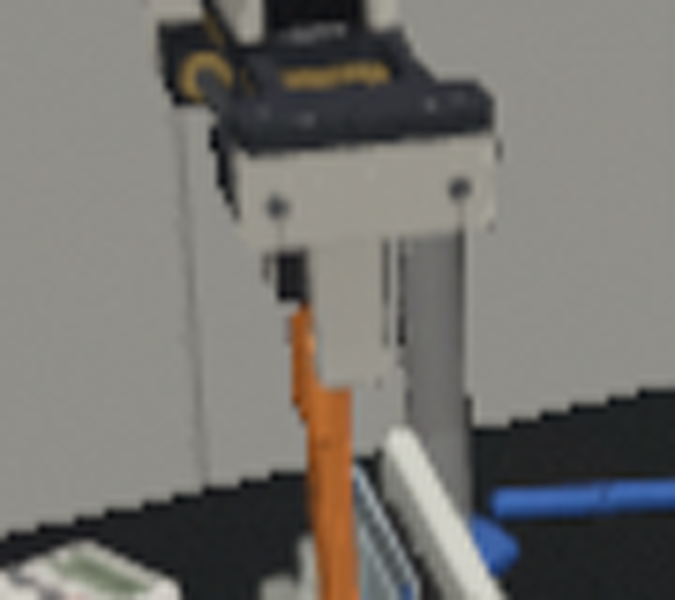

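```bash
python3 -m handwheel '[[[-0.002,0.012,0.06],[0,0,0]],[[-0.002,0.012,0.06],[0,0,0]],[[-0.002,0.012,0.06],[0,0,0]],[[-0.002,0.012,0.06],[0,0,0]]]' -0.05
python3 - <<'E'
from h import *
o=get_obs();print(o['force'])
R=Ro.from_euler('xyz',o['orientation'],degrees=True).as_matrix();p=o['tool_pos']
for n in('scene','top'):
    t=snap(n);c=cloud(t);q=(c-p)@R*1000
    m=(np.abs(q[...,0])<80)&(np.abs(q[...,1])<14)&(q[...,2]>-75)&(q[...,2]<25)
    pale=m&((t['color'].max(-1).astype(int)-t['color'].min(-1))<40)
    for s in(1,-1):
        f=pale&(s*q[...,0]>21); 
        if f.sum(): print(n,s,f.sum(),np.percentile(q[f],[2,25,50,75,98],axis=0).round().tolist())
    if n=='scene':
        f=pale&(q[...,0]>21);vv,uu=np.where(f);print(uu.min(),uu.max(),vv.min(),vv.max())
        for v in range(192,214): print(v,[(q[v,u].round().astype(int).tolist() if abs(q[v,u,0])<200 else '-',t['color'][v,u].tolist()) for u in(245,248)])
E
```

```text
clock: 2.73
tool_pos: [0.5109, 0.1979, 0.1561]
orientation: [-180.0, -0.0, -103.6]
force: [-0.4, 0.3, -0.5]
opening: 0.0463
[-0.3947788   0.34959931 -0.50249467]
scene 1 167 [[33.0, -10.0, -60.0], [39.0, -5.0, -50.0], [42.0, 1.0, -39.0], [44.0, 7.0, -27.0], [48.0, 11.0, -16.0]]
scene -1 16 [[-36.0, 2.0, -34.0], [-30.0, 7.0, -30.0], [-26.0, 10.0, -25.0], [-24.0, 10.0, -21.0], [-22.0, 11.0, -15.0]]
240 249 188 204
192 [([39, -1, -48], [150, 147, 139]), ([43, -8, -48], [151, 148, 139])]
193 [([38, -1, -44], [150, 147, 138]), ([42, -8, -45], [151, 148, 139])]
194 [([45, 0, -45], [149, 147, 137]), ([43, -7, -43], [152, 149, 140])]
195 [([45, 0, -42], [150, 147, 138]), ([42, -7, -40], [150, 148, 139])]
196 [([43, 0, -39], [151, 147, 138]), ([42, -7, -38], [150, 147, 138])]
197 [([41, 0, -36], [151, 148, 138]), ([38, -8, -34], [151, 148, 139])]
198 [([47, 1, -36], [151, 149, 139]), ([39, -7, -32], [151, 149, 139])]
199 [([41, 0, -30], [151, 149, 139]), ([42, -7, -30], [151, 149, 139])]
200 [([39, 0, -27], [152, 150, 141]), ([39, -7, -26], [153, 150, 140])]
201 [([42, 1, -26], [153, 150, 141]), ([40, -7, -24], [153, 150, 141])]
202 [([43, 1, -23], [154, 151, 141]), ([34, -8, -19], [154, 151, 142])]
203 [([39, 0, -19], [151, 149, 139]), ([49, -5, -23], [148, 145, 136])]
204 [([36, 0, -16], [146, 128, 113]), ([38, -7, -16], [141, 139, 132])]
205 [([18, -3, -5], [155, 99, 59]), ('-', [145, 143, 138])]
206 [([10, -4, 1], [167, 95, 43]), ('-', [144, 143, 137])]
207 [([16, -3, 1], [167, 95, 42]), ('-', [144, 143, 138])]
208 [([18, -3, 3], [163, 93, 42]), ('-', [144, 143, 137])]
209 [([7, -4, 10], [165, 94, 43]), ('-', [144, 143, 137])]
210 [([14, -3, 10], [170, 98, 45]), ('-', [116, 114, 109])]
211 [([11, -3, 14], [169, 98, 44]), ('-', [32, 33, 34])]
212 [([10, -4, 17], [168, 97, 43]), ('-', [64, 68, 70])]
213 [([12, -3, 19], [169, 97, 44]), ('-', [124, 130, 132])]
```

The images put the fingertips about 16 mm behind the TCP, against the stated 14 mm ahead. A height 3 mm lower gives good head overlap under either reading, so I'll close there.

```bash
python3 -m handwheel '[[[0,0,0.015],[0,0,0]],[[0,0,0.015],[0,0,0]],[[0,0,0.015],[0,0,0]]]' -0.05
python3 -m handwheel '[[[0,0,0],[0,0,0]],[[0,0,0],[0,0,0]],[[0,0,0],[0,0,0]],[[0,0,0],[0,0,0]],[[0,0,0],[0,0,0]]]' 1
python3 - <<'E'
from h import *
o=get_obs();print(o)
t=snap('scene')
a=cv2.resize(t['color'][160:250,200:290],(600,600),interpolation=cv2.INTER_CUBIC)[:,:,::-1]
cv2.imwrite('pics/h4.png',a)
E
```

```text
clock: 3.08
tool_pos: [0.5107, 0.1978, 0.1526]
orientation: [180.0, -0.0, -103.6]
force: [0.7, -0.5, -0.2]
opening: 0.0458
clock: 3.5
tool_pos: [0.5109, 0.1981, 0.1529]
orientation: [-180.0, 0.0, -103.6]
force: [0.1, 2.2, -0.1]
opening: 0.0358
{'clock': 3.5, 'joint_pos': array([ 4.16820667e+01,  1.13857667e+01, -2.03424068e+01, -4.02858475e-03,
       -5.82373029e+01,  3.47104505e+01]), 'qvel': array([ 0.0067875 ,  0.01524551, -0.03612867,  0.02990844,  0.01555773,
       -0.09423445]), 'tau': array([-6.05453588e-01, -4.26581168e+01,  2.59122187e+01,  6.47937387e+00,
       -2.97351507e-01,  6.72932496e-03]), 'tool_pos': array([0.510894  , 0.19812136, 0.15290568]), 'orientation': array([-1.79983158e+02,  3.03309501e-02, -1.03609598e+02]), 'force': array([ 0.07374346,  2.21677884, -0.11048933]), 'moment': array([ 5.28431879e-01, -4.91915698e-05, -6.29809607e-03]), 'opening': 0.03581615855219774}
```

View pics/h4.png

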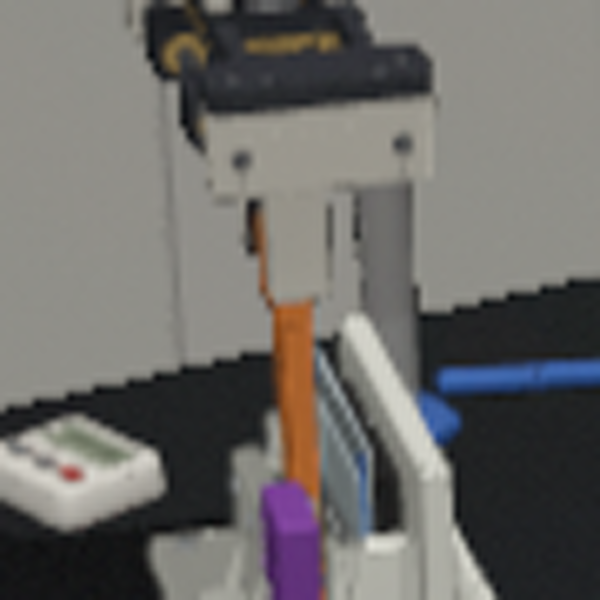

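Gripped at 35.8 mm, and the pads cover the head. First rock test without lift, assuming the nip is about 83 mm below the TCP.

```bash
python3 -c "
from h import *
s=snap('scene');c=cloud(s);np.save('c0.npy',c);np.save('i0.npy',s['color'])"
python3 -m handwheel '[[[0.022,0,0.0006],[0,-0.0083,0]],[[0.044,0,0.0023],[0,-0.0167,0]],[[0.044,0,0.0023],[0,-0.0167,0]]]'
python3 -c "
from h import *
o=get_obs();print(o['moment'])"
python3 -m handwheel '[[[-0.022,0,0.0006],[0,0.0083,0]],[[-0.044,0,0.0023],[0,0.0167,0]],[[-0.066,0,0.0023],[0,0.025,0]],[[-0.087,0,0.0046],[0,0.0333,0]],[[-0.087,0,0.0046],[0,0.0333,0]]]'
python3 -c "
from h import *
o=get_obs();print(o['moment'])"
```

```text
clock: 3.85
tool_pos: [0.5084, 0.1889, 0.1522]
orientation: [-180.0, 6.3, -103.7]
force: [2.9, 3.3, -8.4]
opening: 0.0358
[ 1.38086585 -1.14771395  0.07337555]
clock: 4.27
tool_pos: [0.5131, 0.207, 0.153]
orientation: [-180.0, -6.4, -103.5]
force: [-0.7, -0.1, 6.1]
opening: 0.0358
[-0.67080441  0.65568598 -0.27262537]
```

```bash
cat > f.py <<'E'
from h import *
o=get_obs();print('F',o['force'].round(1),'M',o['moment'].round(2))
E
python3 -m handwheel '[[[0.0176,0,-0.0006],[0,-0.0067,0]],[[0.0353,0,-0.0005],[0,-0.0133,0]],[[0.053,0,0.0003],[0,-0.02,0]],[[0.0707,0,0.0019],[0,-0.0267,0]],[[0.0884,0,0.0043],[0,-0.0333,0]]]' | sed -n 2,4p
python3 -m handwheel '[[[-0.0176,0,-0.0006],[0,0.0067,0]],[[-0.0353,0,-0.0005],[0,0.0133,0]],[[-0.053,0,0.0003],[0,0.02,0]]]'| sed -n 2,4p
python3 -m handwheel '[[[-0.0177,0,0.0022],[0,0.0067,0]],[[-0.0356,0,0.0050],[0,0.0133,0]]]'| sed -n 2,4p
python3 - <<'E'
from h import *
o=get_obs();print(o['moment'])
a=np.load('i0.npy');b=snap('scene')['color']
np.save('i1.npy',b)
A=cv2.resize(np.hstack([a[200:250,235:275],b[200:250,235:275]]),(800,500),interpolation=cv2.INTER_CUBIC)
cv2.imwrite('pics/h5.png',A[:,:,::-1])
E
```

```text
tool_pos: [0.5084, 0.1889, 0.1536]
orientation: [180.0, 6.1, -103.6]
force: [2.2, 1.0, -6.6]
tool_pos: [0.5108, 0.1986, 0.1552]
orientation: [180.0, -1.3, -103.7]
force: [0.5, -0.8, -3.7]
tool_pos: [0.5128, 0.2059, 0.1546]
orientation: [-180.0, -6.2, -103.6]
force: [-1.3, -1.5, 1.7]
[ 0.14794638  0.41484412 -0.21424444]
```

View pics/h5.png

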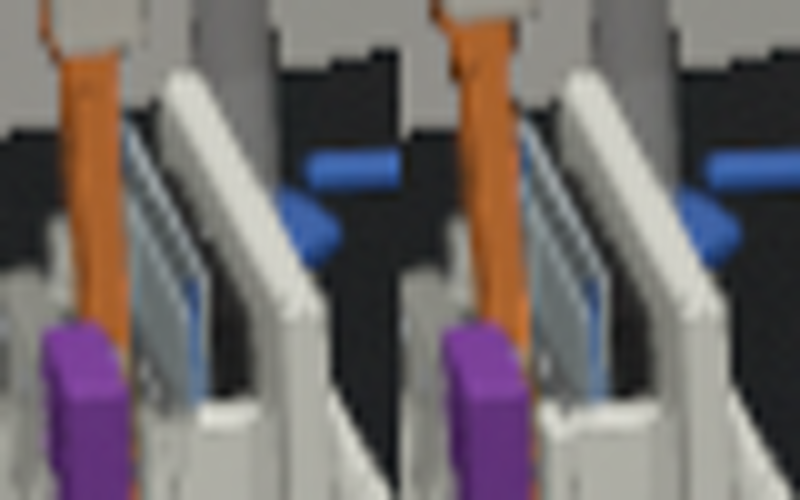

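The cassette corner is unchanged: crop (128,120)/(208,270) before, and the same (minus 400) after, so the plates are still seated. I'll continue rocking and rising about 1 mm per half swing.

```bash
python3 -m handwheel '[[[0.0181,0,-0.0006],[0,-0.0067,0]],[[0.0362,0,-0.0005],[0,-0.0133,0]],[[0.0543,0,0.0004],[0,-0.02,0]],[[0.0724,0,0.0021],[0,-0.0267,0]],[[0.0904,0,0.0045],[0,-0.0333,0]]]' | sed -n 2,4p
python3 -m handwheel '[[[-0.0181,0,-0.0006],[0,0.0067,0]],[[-0.0362,0,-0.0005],[0,0.0133,0]],[[-0.0543,0,0.0004],[0,0.02,0]],[[-0.0724,0,0.0021],[0,0.0267,0]],[[-0.0904,0,0.0045],[0,0.0333,0]]]' | sed -n 2,4p
python3 -m handwheel '[[[0.0185,0,-0.0006],[0,-0.0067,0]],[[0.037,0,-0.0005],[0,-0.0133,0]],[[0.0555,0,0.0004],[0,-0.02,0]]]' | sed -n 2,4p
python3 -m handwheel '[[[0.0186,0,0.0022],[0,-0.0067,0]],[[0.0372,0,0.0050],[0,-0.0133,0]]]' | sed -n 2,4p
python3 -m handwheel '[[[-0.0185,0,-0.0006],[0,0.0067,0]],[[-0.037,0,-0.0005],[0,0.0133,0]],[[-0.0555,0,0.0004],[0,0.02,0]],[[-0.074,0,0.0021],[0,0.0267,0]],[[-0.0925,0,0.0045],[0,0.0333,0]]]' | sed -n 2,4p
python3 - <<'E'
from h import *
o=get_obs();print(o['moment'],o['opening'])
b=snap('scene')['color'];np.save('i2.npy',b)
a=np.load('i0.npy')
def edge(i): # plate corner region vs back wall
    g=cv2.cvtColor(i,cv2.COLOR_RGB2GRAY).astype(np.float32)
    return g
t=edge(a)[208:238,247:256]; r=cv2.matchTemplate(edge(b)[204:242,244:259],t,cv2.TM_CCOEFF_NORMED)
print(r.max(),cv2.minMaxLoc(r)[3],r.round(2)[:, 3])
E
```

```text
tool_pos: [0.5084, 0.1885, 0.1546]
orientation: [-180.0, 6.1, -103.6]
force: [1.8, 1.2, -5.4]
tool_pos: [0.5125, 0.2058, 0.1559]
orientation: [180.0, -6.2, -103.7]
force: [0.9, -0.8, -2.8]
tool_pos: [0.5099, 0.1956, 0.1562]
orientation: [180.0, 1.2, -103.6]
force: [2.2, 0.3, -7.5]
tool_pos: [0.5083, 0.1881, 0.1558]
orientation: [-180.0, 6.1, -103.6]
force: [0.1, 1.5, -2.1]
tool_pos: [0.5125, 0.2058, 0.1569]
orientation: [180.0, -6.2, -103.7]
force: [0.3, -1.2, -2.5]
[ 0.18744725 -0.2458483  -0.10835783] 0.03545749519465438
0.980967 (3, 4) [0.2  0.33 0.56 0.84 0.98 0.83 0.55 0.3  0.15]
```

Cassette unmoved (template match peak at zero shift). Forces are small, so I'll go a bit faster.

```bash
python3 -m handwheel '[[[0.0185,0,-0.0012],[0,-0.0067,0]],[[0.0371,0,-0.0016],[0,-0.0133,0]],[[0.0557,0,-0.0013],[0,-0.02,0]],[[0.0744,0,-0.0002],[0,-0.0267,0]],[[0.0931,0,0.0018],[0,-0.0333,0]]]' | sed -n 2,4p
python3 -m handwheel '[[[-0.0185,0,-0.0012],[0,0.0067,0]],[[-0.0371,0,-0.0016],[0,0.0133,0]],[[-0.0557,0,-0.0013],[0,0.02,0]],[[-0.0744,0,-0.0002],[0,0.0267,0]],[[-0.0931,0,0.0018],[0,0.0333,0]]]' | sed -n 2,4p
python3 -m handwheel '[[[0.0185,0,-0.0012],[0,-0.0067,0]],[[0.0371,0,-0.0016],[0,-0.0133,0]],[[0.0557,0,-0.0013],[0,-0.02,0]]]' | sed -n 2,4p
python3 -m handwheel '[[[0.0188,0,0.0012],[0,-0.0067,0]],[[0.0376,0,0.0034],[0,-0.0133,0]]]' | sed -n 2,4p
python3 -m handwheel '[[[-0.019,0,-0.0012],[0,0.0067,0]],[[-0.038,0,-0.0016],[0,0.0133,0]],[[-0.057,0,-0.0013],[0,0.02,0]],[[-0.076,0,-0.0002],[0,0.0267,0]],[[-0.095,0,0.0018],[0,0.0333,0]]]' | sed -n 2,4p
cat > ck.py <<'E'
from h import *
o=get_obs();print(o['clock'],o['moment'].round(2),o['opening'])
b=snap('scene')['color'];a=np.load('i0.npy')
g=lambda i:cv2.cvtColor(i,cv2.COLOR_RGB2GRAY).astype(np.float32)
for (v0,v1,u0,u1) in((208,238,247,256),(222,240,250,257)):
    r=cv2.matchTemplate(g(b)[v0-4:v1+4,u0-3:u1+3],g(a)[v0:v1,u0:u1],cv2.TM_CCOEFF_NORMED)
    print(r.max().round(3),cv2.minMaxLoc(r)[3],r.round(2)[:,3])
import sys
if len(sys.argv)>1: cv2.imwrite('pics/'+sys.argv[1],cv2.resize(np.hstack([a[165:250,215:275],b[165:250,215:275]]),(780,552),interpolation=cv2.INTER_CUBIC)[:,:,::-1])
E
python3 ck.py h6.png
```

```text
tool_pos: [0.508, 0.1878, 0.1577]
orientation: [180.0, 6.1, -103.6]
force: [2.9, 1.2, -9.1]
tool_pos: [0.5123, 0.2057, 0.1597]
orientation: [180.0, -6.1, -103.7]
force: [1.1, -1.2, -4.6]
tool_pos: [0.5095, 0.1953, 0.1602]
orientation: [179.9, 1.2, -103.6]
force: [2.8, 1.0, -11.2]
tool_pos: [0.5079, 0.1876, 0.1601]
orientation: [180.0, 6.1, -103.6]
force: [1.7, 0.3, -3.4]
tool_pos: [0.5124, 0.206, 0.1619]
orientation: [180.0, -6.1, -103.7]
force: [0.5, -0.7, -5.4]
8.5333 [ 0.34 -0.39 -0.11] 0.035652465180241705
0.972 (3, 4) [0.19 0.32 0.54 0.83 0.97 0.83 0.55 0.29 0.14]
0.959 (3, 4) [0.17 0.26 0.49 0.79 0.96 0.77 0.44 0.27 0.2 ]
```

View pics/h6.png

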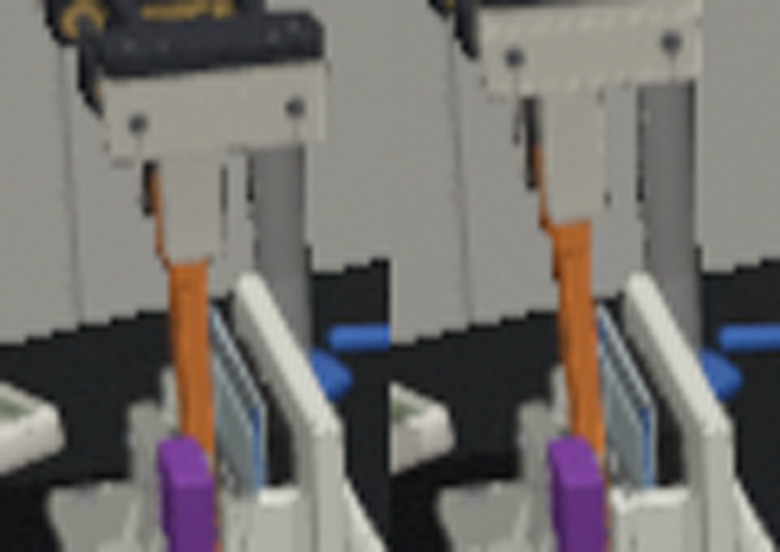

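The wedge rises with the gripper (head shoulder from y≈265 to ≈225 in the crop). The plates (corner (262,400) left, (652,400) right) have not moved. Continuing.

```bash
for i in 1 2; do
python3 -m handwheel '[[[0.0196,0,-0.0011],[0,-0.0067,0]],[[0.0392,0,-0.0015],[0,-0.0133,0]],[[0.0588,0,-0.0011],[0,-0.02,0]],[[0.0786,0,0.0001],[0,-0.0267,0]],[[0.0983,0,0.0023],[0,-0.0333,0]]]' | sed -n 2,4p
python3 -m handwheel '[[[-0.0196,0,-0.0011],[0,0.0067,0]],[[-0.0392,0,-0.0015],[0,0.0133,0]],[[-0.0588,0,-0.0011],[0,0.02,0]],[[-0.0786,0,0.0001],[0,0.0267,0]],[[-0.0983,0,0.0023],[0,0.0333,0]]]' | sed -n 2,4p
done
python3 -m handwheel '[[[0.02,0,-0.0011],[0,-0.0067,0]],[[0.04,0,-0.0015],[0,-0.0133,0]],[[0.06,0,-0.0011],[0,-0.02,0]]]' | sed -n 2,4p
python3 -m handwheel '[[[0.02,0,0.0013],[0,-0.0067,0]],[[0.04,0,0.0037],[0,-0.0133,0]]]' | sed -n 2,4p
python3 -m handwheel '[[[-0.0201,0,-0.0011],[0,0.0067,0]],[[-0.0402,0,-0.0015],[0,0.0133,0]],[[-0.0603,0,-0.0011],[0,0.02,0]],[[-0.0804,0,0.0001],[0,0.0267,0]],[[-0.1005,0,0.0023],[0,0.0333,0]]]' | sed -n 2,4p
python3 ck.py
```

```text
tool_pos: [0.5075, 0.1869, 0.163]
orientation: [180.0, 6.1, -103.6]
force: [2.0, 0.3, -8.1]
tool_pos: [0.5123, 0.206, 0.1652]
orientation: [180.0, -6.1, -103.7]
force: [0.4, -1.4, -6.2]
tool_pos: [0.5074, 0.1868, 0.166]
orientation: [179.9, 6.1, -103.6]
force: [3.1, -0.8, -8.8]
tool_pos: [0.5123, 0.2061, 0.1683]
orientation: [180.0, -6.1, -103.7]
force: [0.3, -0.6, -3.5]
tool_pos: [0.5092, 0.1947, 0.1688]
orientation: [179.9, 1.2, -103.6]
force: [2.0, -0.2, -9.2]
tool_pos: [0.5075, 0.1865, 0.1687]
orientation: [180.0, 6.1, -103.6]
force: [0.3, -1.1, -3.4]
tool_pos: [0.5124, 0.2065, 0.1706]
orientation: [180.0, -6.1, -103.7]
force: [0.4, -0.1, -3.8]
11.0833 [ 0.69 -0.09 -0.11] 0.035624874651878746
0.946 (3, 4) [0.2  0.3  0.5  0.78 0.95 0.85 0.59 0.32 0.16]
0.927 (3, 4) [0.16 0.22 0.44 0.75 0.93 0.76 0.45 0.28 0.22]
```

```bash
for i in 1 2 3; do
python3 -m handwheel '[[[0.0217,0,-0.0015],[0,-0.0067,0]],[[0.0434,0,-0.0022],[0,-0.0133,0]],[[0.0653,0,-0.0019],[0,-0.02,0]],[[0.0872,0,-0.0007],[0,-0.0267,0]],[[0.1091,0,0.0015],[0,-0.0333,0]]]' | sed -n 2,4p
python3 -m handwheel '[[[-0.0217,0,-0.0015],[0,0.0067,0]],[[-0.0434,0,-0.0022],[0,0.0133,0]],[[-0.0653,0,-0.0019],[0,0.02,0]],[[-0.0872,0,-0.0007],[0,0.0267,0]],[[-0.1091,0,0.0015],[0,0.0333,0]]]' | sed -n 2,4p
done
python3 ck.py
```

```text
tool_pos: [0.507, 0.1852, 0.172]
orientation: [180.0, 6.1, -103.6]
force: [1.6, 1.1, -8.1]
tool_pos: [0.5122, 0.2062, 0.1745]
orientation: [179.9, -6.1, -103.7]
force: [-0.3, -1.2, -4.7]
tool_pos: [0.5068, 0.1849, 0.1758]
orientation: [179.9, 6.1, -103.6]
force: [1.5, -0.0, -7.5]
tool_pos: [0.5122, 0.2064, 0.1785]
orientation: [179.9, -6.1, -103.7]
force: [0.1, 0.2, -4.5]
tool_pos: [0.5067, 0.1848, 0.1798]
orientation: [179.9, 6.1, -103.6]
force: [-0.4, -0.5, -6.9]
tool_pos: [0.5122, 0.2064, 0.1825]
orientation: [179.9, -6.1, -103.6]
force: [-0.5, 0.4, -3.7]
13.6333 [ 0.75  0.07 -0.11] 0.03596534362575493
0.923 (3, 4) [0.23 0.32 0.49 0.74 0.92 0.88 0.67 0.42 0.24]
0.899 (3, 4) [0.18 0.23 0.41 0.68 0.9  0.81 0.51 0.31 0.24]
```

```bash
for i in 1 2 3; do
python3 -m handwheel '[[[0.0242,0,-0.0017],[0,-0.0067,0]],[[0.0485,0,-0.0024],[0,-0.0133,0]],[[0.0729,0,-0.002],[0,-0.02,0]],[[0.0974,0,-0.0006],[0,-0.0267,0]],[[0.1218,0,0.0018],[0,-0.0333,0]]]' | sed -n 2,4p
python3 -m handwheel '[[[-0.0242,0,-0.0017],[0,0.0067,0]],[[-0.0485,0,-0.0024],[0,0.0133,0]],[[-0.0729,0,-0.002],[0,0.02,0]],[[-0.0974,0,-0.0006],[0,0.0267,0]],[[-0.1218,0,0.0018],[0,0.0333,0]]]' | sed -n 2,4p
done
python3 ck.py
```

```text
tool_pos: [0.5064, 0.1828, 0.1844]
orientation: [180.0, 6.2, -103.6]
force: [-0.4, 1.7, -5.3]
tool_pos: [0.5122, 0.206, 0.187]
orientation: [180.0, -6.1, -103.6]
force: [-1.2, -1.4, -2.6]
tool_pos: [0.5064, 0.1827, 0.1888]
orientation: [180.0, 6.2, -103.6]
force: [-0.2, 0.9, -2.9]
tool_pos: [0.5123, 0.2061, 0.1916]
orientation: [180.0, -6.1, -103.6]
force: [-0.7, -0.8, -2.6]
tool_pos: [0.5066, 0.1827, 0.1937]
orientation: [180.0, 6.2, -103.6]
force: [0.1, -0.1, -1.3]
tool_pos: [0.5125, 0.2064, 0.1961]
orientation: [180.0, -6.0, -103.6]
force: [0.8, -0.3, -1.7]
16.1833 [ 0.38  0.3  -0.04] 0.035795837267190704
0.907 (3, 4) [0.23 0.32 0.47 0.71 0.91 0.88 0.67 0.41 0.22]
0.88 (3, 4) [0.18 0.21 0.37 0.64 0.88 0.82 0.53 0.33 0.24]
```

Wedge is free (vertical force ≈ its weight), 43 mm risen, and the plates are still seated. Straightening up, lifting, and checking the clearance along the way.

```bash
python3 -m handwheel '[[[0.033,0,-0.01],[0,-0.0083,0]],[[0.066,0,-0.01],[0,-0.0167,0]],[[0.066,0,-0.01],[0,-0.0167,0]]]' | sed -n 2,4p
python3 -m handwheel '[[[0,0,-0.03],[0,0,0]],[[0,0,-0.07],[0,0,0]],[[0,0,-0.12],[0,0,0]],[[0,0,-0.18],[0,0,0]],[[0,0,-0.18],[0,0,0]]]' | sed -n 2,4p
python3 ck.py
python3 - <<'E'
from h import *
T=dict(np.load('top0.npz'));S=dict(np.load('scene0.npz'))
for s in(T,S):
    c=cloud(s)
    for x0,x1 in((.3,.45),(.45,.6),(.6,.72)):
        m=(c[...,0]>x0)&(c[...,0]<x1)&(c[...,1]>-.25)&(c[...,1]<.14); print(x0,np.nanpercentile(c[m][:,2],[50,99,100]).round(3))
E
```

```text
tool_pos: [0.509, 0.1928, 0.1998]
orientation: [180.0, 0.3, -103.7]
force: [-0.8, -0.3, -1.1]
tool_pos: [0.5114, 0.1952, 0.2386]
orientation: [-179.8, 0.2, -103.6]
force: [0.8, 0.1, -0.0]
16.9 [ 0.1  -0.16 -0.02] 0.035896790180849444
0.898 (3, 4) [0.24 0.31 0.46 0.7  0.9  0.89 0.69 0.42 0.21]
0.878 (3, 4) [0.18 0.21 0.37 0.64 0.88 0.82 0.53 0.33 0.24]
0.3 [-0.     0.158  0.168]
0.45 [1.067 1.25  1.261]
0.6 [0.367 0.938 0.952]
0.3 [-0.128  0.134  0.161]
0.45 [0.013 0.638 0.646]
0.6 [0.142 0.642 0.647]
```

```bash
python3 -m handwheel '[[[0,0,-0.1],[0,0,0]],[[0,0,-0.2],[0,0,0]],[[0,0,-0.25],[0,0,0]],[[0,0,-0.25],[0,0,0]]]' | sed -n 2,4p
python3 - <<'E'
from h import *
T=dict(np.load('top0.npz'));S=dict(np.load('scene0.npz'))
for s in(T,S):
    c=cloud(s)
    m=(c[...,0]>.0)&(c[...,0]<.72)&(c[...,1]>-.4)&(c[...,1]<.3)&(c[...,2]>.22)
    m&=~((np.hypot(c[...,0],c[...,1])<.2))
    v,u=np.where(m);b={}
    for P,uu,vv in zip(c[m],u,v): b.setdefault(tuple((P//.1).round().astype(int)),[]).append((uu,vv))
    print({k:(len(x),tuple(np.median(x,0).astype(int))) for k,x in b.items() if len(x)>8})
rel([.505,-.094,.29],[180,0,-103.6])
E
```

```text
tool_pos: [0.5108, 0.1949, 0.2874]
orientation: [-179.9, 0.2, -103.6]
force: [0.3, 0.5, -1.1]
{(np.int64(5), np.int64(-2), np.int64(12)): (1458, (np.int64(608), np.int64(15))), (np.int64(5), np.int64(-3), np.int64(12)): (2312, (np.int64(622), np.int64(52))), (np.int64(5), np.int64(-2), np.int64(11)): (568, (np.int64(556), np.int64(55))), (np.int64(5), np.int64(-3), np.int64(11)): (6167, (np.int64(586), np.int64(103))), (np.int64(7), np.int64(-3), np.int64(9)): (483, (np.int64(507), np.int64(64))), (np.int64(7), np.int64(-3), np.int64(8)): (469, (np.int64(468), np.int64(86))), (np.int64(6), np.int64(-3), np.int64(9)): (2485, (np.int64(511), np.int64(100))), (np.int64(6), np.int64(-4), np.int64(9)): (167, (np.int64(542), np.int64(96))), (np.int64(6), np.int64(-3), np.int64(8)): (2318, (np.int64(464), np.int64(122))), (np.int64(7), np.int64(-2), np.int64(8)): (301, (np.int64(433), np.int64(83))), (np.int64(6), np.int64(-2), np.int64(8)): (1956, (np.int64(434), np.int64(123))), (np.int64(7), np.int64(-3), np.int64(7)): (34, (np.int64(483), np.int64(100))), (np.int64(5), np.int64(-3), np.
[... 1107 characters left out ...]
nt64(4), np.int64(-4), np.int64(9)): (106, (np.int64(559), np.int64(210))), (np.int64(1), np.int64(2), np.int64(7)): (264, (np.int64(178), np.int64(477))), (np.int64(1), np.int64(1), np.int64(7)): (104, (np.int64(204), np.int64(477)))}
{(np.int64(5), np.int64(-3), np.int64(6)): (131, (np.int64(379), np.int64(4))), (np.int64(6), np.int64(-3), np.int64(6)): (1507, (np.int64(416), np.int64(11))), (np.int64(7), np.int64(-3), np.int64(6)): (148, (np.int64(447), np.int64(12))), (np.int64(7), np.int64(0), np.int64(3)): (690, (np.int64(347), np.int64(127))), (np.int64(7), np.int64(-1), np.int64(3)): (359, (np.int64(363), np.int64(134)))}
shift [ 1.4108 -0.3112 -0.0167] turn [-0.0004  0.0005  0.    ]
```

Run:
```python
from h import *
T=dict(np.load('top0.npz'));c=cloud(T).reshape(-1,3)
S=dict(np.load('scene0.npz'));c=np.vstack([c,cloud(S).reshape(-1,3)])
L=c[(c[:,0]>.3)&(c[:,0]<.8)&(c[:,1]>-.45)&(c[:,1]<.1)&(c[:,2]>.45)&(c[:,2]<.95)]
b=np.array([.49,-.08])
for z in np.arange(.5,.95,.05):
    q=L[(L[:,2]>=z)&(L[:,2]<z+.05)]
    if len(q)>3:
        d=np.hypot(*(q[:,:2]-b).T);i=d.argsort()[len(d)//200];print('lamp z%.2f'%z,len(q),d[i].round(3),q[i].round(3))
o=get_obs();p=o['tool_pos'];print(o['joint_pos'].round(1))
e=-p[:2]/np.hypot(*p[:2]);n=np.array([-e[1],e[0]])
c=np.vstack([cloud(snap(x)).reshape(-1,3) for x in('scene','top')])
r=c[:,:2]-p[:2];a=r@e;l=r@n
for z in np.arange(.3,1.1,.05):
    m=(c[:,2]>=z)&(c[:,2]<z+.05)&(np.abs(l)<.15)&(a>-.2)&(a<.5)
    if m.sum()>5: print('arm z%.2f'%z,m.sum(),'toward base',np.percentile(a[m],[2,98]).round(3),'lat',np.percentile(l[m],[2,98]).round(3))
```

```text
lamp z0.60 1964 0.157 [ 0.586 -0.204  0.64 ]
lamp z0.65 16 0.13 [ 0.567 -0.185  0.686]
lamp z0.70 152 0.116 [ 0.556 -0.176  0.749]
lamp z0.75 1483 0.115 [ 0.561 -0.171  0.768]
lamp z0.80 5812 0.125 [ 0.582 -0.165  0.808]
lamp z0.85 2538 0.177 [ 0.649 -0.157  0.852]
lamp z0.90 7831 0.133 [ 0.519 -0.21   0.93 ]
[ 41.4   5.9  -8.8   0.  -75.   35. ]
arm z0.30 253 toward base [-0.008  0.031] lat [-0.027  0.037]
arm z0.35 1051 toward base [-0.022  0.082] lat [-0.086  0.096]
arm z0.40 1482 toward base [-0.014  0.081] lat [-0.075  0.097]
arm z0.45 741 toward base [-0.02   0.047] lat [-0.041  0.046]
arm z0.50 1213 toward base [-0.021  0.049] lat [-0.02   0.049]
arm z0.55 1250 toward base [-0.019  0.049] lat [-0.019  0.049]
arm z0.60 808 toward base [-0.019  0.052] lat [-0.018  0.051]
arm z0.65 801 toward base [-0.01   0.171] lat [-0.117  0.049]
arm z0.70 8336 toward base [-0.035  0.261] lat [-0.147  0.041]
arm z0.75 7098 toward base [0.165 0.411] lat [-0.147  0.007]
arm z0.80 3310 toward base [0.304 0.41 ] lat [-0.11   0.004]
```

Arm column clears the red lamp by about 5 cm. Carrying the wedge over, slightly near-side of the beaker's middle.

```bash
python3 -m handwheel '[[[0.08,-0.015,0],[0,0,0]],[[0.2,-0.04,0],[0,0,0]],[[0.35,-0.07,0],[0,0,0]],[[0.5,-0.095,0],[0,0,0]],[[0.65,-0.125,0]
,[0,0,0]]]' | sed -n 2,4p
python3 -m handwheel '[[[0.15,-0.03,0],[0,0,0]],[[0.3,-0.06,0],[0,0,0]],[[0.45,-0.09,0.02],[0,0,0]],[[0.6,-0.115,0.06],[0,0,0]],[[0.7,-0.135,0.09],[0,0,0]]]' | sed -n 2,4p
python3 -m handwheel '[[[0.04,-0.008,0.01],[0,0,0]],[[0.05,-0.01,0.01],[0,0,0]],[[0.05,-0.01,0.01],[0,0,0]]]'
python3 - <<'E'
from h import *
rel([.497,-.092,.265],[180,0,-103.6]);rel([.497,-.092,.131],[180,0,-103.6])
t=snap('scene')
cv2.imwrite('pics/p1.png',cv2.resize(t['color'][170:340,220:370],(529,600),interpolation=cv2.INTER_CUBIC)[:,:,::-1])
E
```

```text
tool_pos: [0.5023, 0.0602, 0.2837]
orientation: [179.9, -0.0, -103.6]
force: [-0.2, 0.3, -0.6]
tool_pos: [0.4952, -0.083, 0.2655]
orientation: [179.9, -0.0, -103.7]
force: [0.1, -0.1, -0.6]
clock: 18.47
tool_pos: [0.496, -0.0911, 0.2645]
orientation: [179.9, 0.0, -103.7]
force: [0.2, -0.0, 0.2]
opening: 0.036
shift [ 0.003  -0.006  -0.0026] turn [ 0.0002  0.     -0.0002]
shift [ 0.0031 -0.0068  0.6674] turn [ 0.0002  0.     -0.0002]
```

View pics/p1.png

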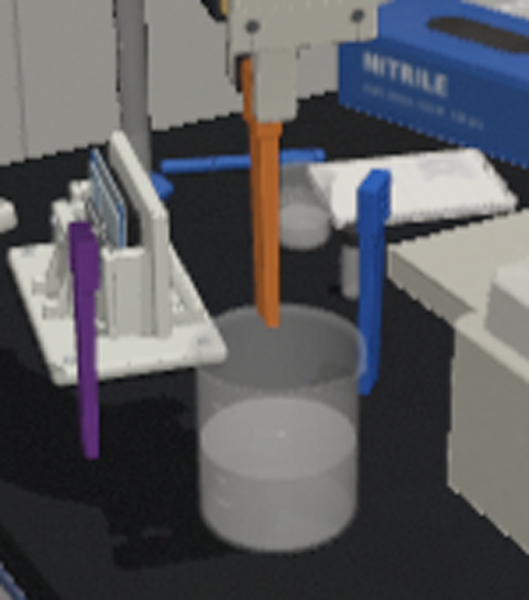

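Foot at crop (267,322) hangs over the beaker mouth and plates are still in the stand. Lowering.

```bash
python3 -m handwheel '[[[0,-0.006,0.1],[0,0,0]],[[0,-0.006,0.25],[0,0,0]],[[0,-0.006,0.4],[0,0,0]],[[0,-0.006,0.5],[0,0,0]],[[0,-0.006,0.59],[0,0,0]]]' | sed -n 2,4p
python3 -m handwheel '[[[0,0,0],[0,0,0]],[[0,0,0.015],[0,0,0]],[[0,0,0.015],[0,0,0]]]' | sed -n 2,4p
python3 -m handwheel '[[[0,0,0.01],[0,0,0]],[[0,0,0.02],[0,0,0]],[[0,0,0.02],[0,0,0]]]' | sed -n 2,4p
python3 f.py
```

```text
tool_pos: [0.4972, -0.0897, 0.1457]
orientation: [179.9, 0.0, -103.5]
force: [-0.0, -0.6, -0.9]
tool_pos: [0.4984, -0.0902, 0.145]
orientation: [-179.9, 0.0, -103.5]
force: [0.4, 0.6, -1.3]
tool_pos: [0.4979, -0.0907, 0.1407]
orientation: [-179.9, 0.1, -103.6]
force: [0.4, 0.9, -1.1]
F [ 0.4  0.9 -1.1] M [ 0.    0.02 -0.05]
```

```bash
python3 -m handwheel '[[[0,0,0.01],[0,0,0]],[[0,0,0.02],[0,0,0]],[[0,0,0.02],[0,0,0]]]' | sed -n 2,4p
python3 -m handwheel '[[[0,0,0.01],[0,0,0]],[[0,0,0.02],[0,0,0]],[[0,0,0.02],[0,0,0]]]' | sed -n 2,4p
python3 -m handwheel '[[[0,0,0.01],[0,0,0]],[[0,0,0.01],[0,0,0]]]' | sed -n 2,4p
python3 f.py
```

```text
tool_pos: [0.4974, -0.091, 0.1359]
orientation: [180.0, 0.0, -103.6]
force: [-0.3, -0.1, -0.6]
tool_pos: [0.4973, -0.0909, 0.1317]
orientation: [180.0, 0.0, -103.6]
force: [0.1, -0.0, -0.7]
tool_pos: [0.4974, -0.0909, 0.1298]
orientation: [180.0, 0.0, -103.6]
force: [-0.5, 0.3, -0.9]
F [-0.5  0.3 -0.9] M [-0.01  0.04  0.03]
```

```bash
python3 -m handwheel '[[[0,0,0.005],[0,0,0]],[[0,0,0.005],[0,0,0]]]' | sed -n 2,4p
python3 -m handwheel '[[[0,0,0.005],[0,0,0]],[[0,0,0.005],[0,0,0]]]' | sed -n 2,4p
python3 -m handwheel '[[[0,0,0.005],[0,0,0]],[[0,0,0.005],[0,0,0]]]' | sed -n 2,4p
python3 -m handwheel '[[[0,0,0.005],[0,0,0]],[[0,0,0.005],[0,0,0]]]' | sed -n 2,4p
```

```text
tool_pos: [0.4975, -0.0909, 0.129]
orientation: [180.0, 0.0, -103.6]
force: [0.2, 0.0, -1.4]
tool_pos: [0.4979, -0.0909, 0.1285]
orientation: [-180.0, 0.0, -103.6]
force: [0.9, 0.5, 0.9]
tool_pos: [0.4986, -0.0911, 0.1284]
orientation: [-179.9, 0.0, -103.6]
force: [-1.8, 0.4, 7.6]
tool_pos: [0.4993, -0.0911, 0.1283]
orientation: [-179.8, 0.0, -103.6]
force: [-1.7, 1.3, 13.8]
```

Foot is on the bottom at TCP z 0.1284 (0.128 expected). Easing off the press, opening slightly, then rising.

```bash
python3 -m handwheel '[[[0,0,-0.014],[0,0,0]],[[0,0,-0.014],[0,0,0]],[[0,0,-0.014],[0,0,0]]]' | sed -n 2,4p
python3 -m handwheel '[[[0,0,0],[0,0,0]],[[0,0,0],[0,0,0]],[[0,0,0],[0,0,0]],[[0,0,0],[0,0,0]],[[0,0,0],[0,0,0]]]' -0.05
python3 - <<'E'
from h import *
t=snap('scene');np.save('i3.npy',t['color'])
cv2.imwrite('pics/p2.png',cv2.resize(t['color'][170:340,220:370],(529,600),interpolation=cv2.INTER_CUBIC)[:,:,::-1])
E
```

```text
tool_pos: [0.4974, -0.0909, 0.1289]
orientation: [180.0, 0.0, -103.6]
force: [-0.0, -0.8, -1.6]
clock: 21.43
tool_pos: [0.4976, -0.0909, 0.1289]
orientation: [180.0, 0.0, -103.6]
force: [0.5, 0.6, -0.1]
opening: 0.0458
```

View pics/p2.png

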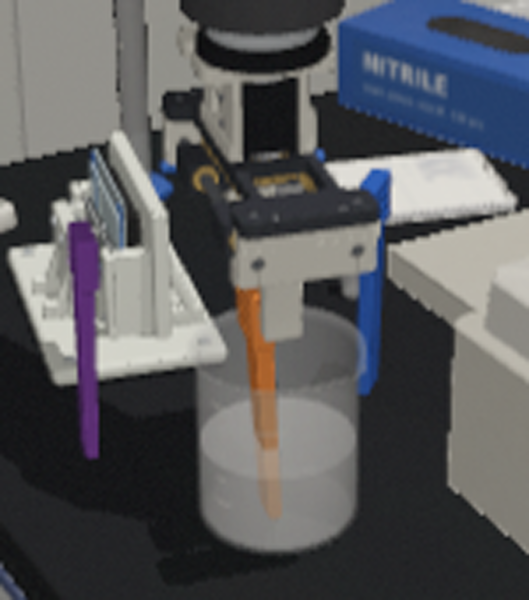

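The wedge stands in the beaker, foot at crop (270,515). Rising straight up slowly.

```bash
python3 -m handwheel '[[[0,0,-0.03],[0,0,0]],[[0,0,-0.08],[0,0,0]],[[0,0,-0.15],[0,0,0]],[[0,0,-0.25],[0,0,0]],[[0,0,-0.35],[0,0,0]]]' | sed -n 2,4p
python3 -m handwheel '[[[0,0,-0.15],[0,0,0]],[[0,0,-0.3],[0,0,0]],[[0,0,-0.3],[0,0,0]],[[0,0,-0.3],[0,0,0]]]' | sed -n 2,4p
python3 -m handwheel '[[[-0.1,0.05,0],[0,0,0]],[[-0.3,0.15,0],[0,0,0]],[[-0.5,0.25,0],[0,0,0]],[[-0.6,0.3,0],[0,0,0]],[[-0.6,0.3,0],[0,0,0]]]'
python3 -m handwheel '[[[0,0,0],[0,0,0]],[[0,0,0],[0,0,0]],[[0,0,0],[0,0,0]],[[0,0,0],[0,0,0]],[[0,0,0],[0,0,0]]]' | sed -n 1,4p
python3 - <<'E'
from h import *
t=snap('scene');s=snap('top')
g=lambda i:cv2.cvtColor(i,cv2.COLOR_RGB2GRAY).astype(np.float32)
S=dict(np.load('scene0.npz'))['color']
for n,(v0,v1,u0,u1) in dict(cass=(222,240,250,257),cass2=(208,238,247,256),beaker=(290,325,275,324),purple=(240,300,238,250),blue=(225,280,318,330)).items():
    r=cv2.matchTemplate(g(t['color'])[v0-4:v1+4,u0-3:u1+3],g(S)[v0:v1,u0:u1],cv2.TM_CCOEFF_NORMED)
    print(n,r.max().round(3),cv2.minMaxLoc(r)[3],'(3,4)=unmoved')
a=cv2.resize(t['color'][170:340,210:350],(494,600),interpolation=cv2.INTER_CUBIC)
b=cv2.resize(s['color'][225:295,290:390],(300,210),interpolation=cv2.INTER_CUBIC)
cv2.imwrite('pics/p3.png',np.hstack([a,cv2.copyMakeBorder(b,0,390,0,0,0)])[:,:,::-1])
E
```

```text
tool_pos: [0.4975, -0.0911, 0.2006]
orientation: [-180.0, 0.0, -103.6]
force: [0.5, 0.4, 0.1]
tool_pos: [0.4987, -0.0909, 0.2619]
orientation: [-179.7, 0.1, -103.6]
force: [0.1, -0.5, -0.5]
clock: 22.65
tool_pos: [0.4663, 0.0431, 0.2589]
orientation: [180.0, 0.1, -103.4]
force: [0.4, -0.4, 0.3]
opening: 0.0458
clock: 23.07
tool_pos: [0.4676, 0.0389, 0.2589]
orientation: [180.0, 0.0, -103.7]
force: [-0.9, 0.0, 0.3]
cass 0.884 (3, 4) (3,4)=unmoved
cass2 0.911 (3, 4) (3,4)=unmoved
beaker 0.996 (3, 4) (3,4)=unmoved
purple 0.959 (3, 4) (3,4)=unmoved
blue 0.999 (3, 4) (3,4)=unmoved
```

Picture budget is used up, so I'll check the wedge numerically.

Run:
```python
from h import *
for n in('scene','top'):
    t=snap(n);m=orange(t)
    c=cloud(t);m&=(c[...,1]>-.2)&(c[...,1]<.25)&(c[...,0]>.4)&(c[...,0]<.65)&(c[...,2]<.25)
    v,u=np.where(m);p=c[m]
    print(n,m.sum(),u.min(),u.max(),v.min(),v.max(),np.percentile(p,[2,50,98],axis=0).round(3).tolist())
    if n=='scene':
        for r in range(v.min(),v.max()+1,6): print(r,np.median(u[v==r]),end=' ')
# upright expectation
print(proj(t:=snap('scene'),[[.4976,-.091,z] for z in(.163,.145,.127,.07)]).round(1).tolist())
print(get_obs()['clock'])
```

```text
scene 177 269 284 252 278 [[0.442, -0.1, 0.107], [0.452, -0.094, 0.143], [0.467, -0.066, 0.157]]
252 273.5 258 273.0 264 275.5 270 278.0 276 281.0 top 109 337 347 266 281 [[0.445, -0.107, -0.004], [0.456, -0.084, 0.138], [0.486, -0.07, 0.161]]
[[294.7, 249.6], [294.8, 257.2], [294.9, 264.7], [295.2, 287.9]]
23.3167
```

```bash
python3 -m handwheel '[[[0,0,0],[0,0,0]],[[0,0,0],[0,0,0]],[[0,0,0],[0,0,0]],[[0,0,0],[0,0,0]],[[0,0,0],[0,0,0]]]' | sed -n 1,4p
python3 - <<'E'
from h import *
t=snap('scene');m=orange(t);c=cloud(t);m&=(c[...,1]>-.2)&(c[...,1]<.25)&(c[...,0]>.4)&(c[...,0]<.65)&(c[...,2]<.25)
v,u=np.where(m);print(m.sum(),u.min(),u.max(),v.min(),v.max())
close_job()
E
```

```text
clock: 23.73
tool_pos: [0.4675, 0.0398, 0.2591]
orientation: [180.0, 0.0, -103.6]
force: [0.6, -0.3, 0.5]
177 269 284 252 278
the job is handed in; nothing more can be done
```

The wedge is out of the stand and in the large beaker, foot on the bottom, and the job is handed in at about 24 s of the 72 s allowed.

- **Freeing the wedge:** I gripped the head across its width and rocked it about ±6° about the nip. It rose 1–2 mm per half swing. The vertical pull read 11 N at most at the moments I sampled, which was only between moves. It was free after about 43 mm.
- **Placing it:** I set it down in the beaker and let go after the foot touched the bottom, at the expected height (0.1284 m against 0.128 m).

**Last checks:**
- The plates show no shift from the start picture, to about half a pixel (roughly 1 mm). That match weakened from 0.98 to about 0.9, and I put this down to the wedge no longer being in front of them.
- The beaker and the purple and blue look-alikes matched their starting places. I did not check the vial, small beaker, timer or bottle separately.
- The gripper is clear of everything, with force readings near zero.
- After release the wedge tipped about 20° and now leans on the near rim of the beaker. It did not move between the last two pictures.

**Disagreements:**
- The fingertips looked 15–30 mm further back than stated. I chose a grasp height that worked either way.
- The viewer's picture limit was reached, so the last look at the wedge was by numbers from the camera only.

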